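Set out the track-cleaning kit and open the safety-capped cleaner bottle

ROBOT

A 6-joint arm with a two-finger parallel gripper is mounted at the origin on the work surface; the furniture and walls round the work are solid. World frame = base frame: x ahead of the robot, y to its left, z up, the work surface at z = 0. Lengths are in m, angles in rad, forces in N, time in s.
With the tool pointing down it reaches from about 0.375 to 0.75 m from the base axis. Payload 9 kg.
Tool frame: the origin (TCP) lies at the very end of the fingers, on their centre line; the grasp point (between the pads) lies 19 mm behind it (arm.grasp_offset is the distance from the TCP to the grasp point, in m); z points along the fingers, y is the line along which they close (so a half turn about z gives the same grasp; the last joint's range is limited). The gripper opens to 85 mm and grips with 20 to 120 N. Pads are 22 mm wide; open, the fingers measure 114 mm over their backs; the gripper's body (76 mm by 85 mm) begins 54 mm behind the grasp point. The pads swing forward as they close: fully open they stand 13 mm farther back than shut.
Start: joints at [-1.433, 0.104, 0.097, 1.564, 0, 1.353], TCP at [0.209, -0.562, 0.231] pointing down, gripper open.
Joint ranges: [-2.99, 2.99], [-0.84, 1.86], [-1.1, 1.16], [-1.84, 2.11], [-1.51, 1.56], [-3.14, 3.14]. Speed limits (rad/s): [2.22, 2.22, 2.57, 3.14, 3.14, 3.14].

INTERFACE

Orientations are given as a unit quaternion [x, y, z, w].
In Python, from station import sensors, capture, arm gives the robot as it stands. The module is installed in compiled form; this text tells all that it offers.
- The arm moves only by the tool drive_tool, never from a script. Its argument "targets" is a list that holds one entry, the list of rows, each a list of 5 numbers: the shift along the tool's x, y, z in m, then the turn about the tool's z in rad, then the finger opening in m, from 0 to 0.0854. A call has 1 to 8 rows; each row is the pose to reach, as a shift and turn from the pose commanded when the call began, along the tool's axes at that moment; what a row does not reach only later rows make up. A row lasts 1/10 s, in which the tool goes at most 50 mm and 8.59 degrees, less where a joint would pass 70% of its speed; a pose out of reach is approached as far as the arm can. A call with a gripper value outside its range is refused whole. The fingers move at their own pace and stop on an object; the grip force is fixed at half the most. Time passes only in rows, so rows that repeat a pose let the fingers close. It gives the time, the measured TCP pose, the force, the opening and the grip force at its end, in the units of the state.
- sensors.sense(): the state, without advancing time (a new reading comes with each control period).
- capture(name): name is "scene" or "top" or "wrist"; returns a dict with "color" (400x640x3 uint8, red, green, blue), "depth" (400x640 float32, m along the optical axis (not along the pixel's ray), 0 where there is no reading), "camera_matrix" (3x3 intrinsics, pixels), "rvec" (rotation vector, rad) and "tvec" (3), from world to camera coordinates, as OpenCV has them. Camera axes: x right, y down, z forward; pixel columns grow to the right and rows downward; lengths in m; the calibration is good to about 2 mm. The wrist camera is an equidistant fisheye: a pixel r from the principal point sees the ray r / f radians off the axis. A picture is of the moment at which its call begins.
- arm.hand_in(): hands the job in; it is judged then, once.
The state is a dict: "time_s": time; "joints": joint angles; "joint_velocities": joint speeds; "joint_torque": joint torques, N m; "eef_pos": TCP position; "eef_rot": TCP orientation; "contact_force": force on the tool from outside, world axes, zero at the start; "torque": the same for the moment, N m; "width": opening from 0.0 (shut) to 1.0 (fully open); "grip_force": force on a finger pad.
Only numpy, scipy, OpenCV 4.12 (cv2) and the standard library are available. Lean on these libraries where they do the work, as an engineer would, in place of code of your own. Each camera call takes 0.05 s, during which the arm holds its last target. There are 200 camera calls.

TASK

Set out the track-cleaning kit: take the flat brush and the cork sanding block that lie left of the curved main track and lay them down flat in their own fitted recesses of the grey tool tray, the brush with its bristles in the wide end. Then open the cleaner bottle: press its safety cap down, twist it anticlockwise while it is pressed until it comes free, lift it off and finish while still holding it upright about 6 cm straight above the open bottle, which stays standing in its stand. Leave the eraser in the tray and the other things about alone.

Things in the scene. Friction and masses are not known exactly. Their poses are not given: they have to be found in the camera images.
- stand: anti-tip bottle stand of brown wood, does not move: base plate 118x118x8 mm with a square collar on it (outside 78x78 mm, inside 58.4x58.4 mm, top 32 mm above the board). Origin: centre of its underside on the board
- bottle: loose white square plastic bottle (56x56 mm body up to 64 mm, round neck of 24 mm diameter, 106 mm high without the cap, about 0.3 kg) that stands with its foot in the collar, which keeps it from turning by more than a few degrees. Origin: centre of its foot, 8 mm above the board; z along its axis
- bottle_mouth (a point): centre of the bottle's mouth, on the rim of the neck, 106 mm above the bottle's foot; x and y turn with the bottle
- cap_centre (a point): centre (half-way up, on the axis) of the loose grey ribbed round cap, 44 mm in diameter, 34 mm high, 35 g. Closed, it lies 2 mm below the rim of the mouth and the cap's top 15 mm above the rim. x and y turn with the cap; closed, they point as the bottle's. A bayonet cap: three lugs inside it sit in notches under three hooked lugs on the neck (see cap, liner)
- liner (a joint): how far the spring liner in the cap is pressed in, m: 0 relaxed (closed cap at rest, or cap off), 0.009 at the stop. It holds the closed cap up in its notches: pressing takes about 6 N at first and 0.8 N more per mm. Pressed more than 4.5 mm (6 to 7 mm is good, about 11 N) the cap can be turned
- tray: grey tool tray 200x156x11 mm, does not move: black-lined floor 3 mm thick, recesses 8 mm deep. Origin: centre of its underside; x along its length, towards the wide end of the brush recess, y to the left of that
- brush_slot (a point): middle of the brush recess on its floor (3 mm above the board), axes as the tray's: the recess is 172 mm long in x; 24 mm wide for the handle; 40 mm wide from x = +22 to +86 mm for the ferrule and bristles; a finger bay 78 mm wide (y from -39 to +39 mm) from x = -46 to +14 mm. The brush lies right when its middle is over this point and its bristles point to +x
- block_slot (a point): middle of the block recess on its floor (3 mm above the board), axes as the tray's: 79 mm in x, 51 mm in y. The block's long side lies along x, either way round
- brush: loose flat brush lying on the board, 160 mm long: pale wooden handle 12 mm wide and 11 mm thick, widening to a 27 mm steel ferrule (12 mm thick) and brown bristles, 35 g. Origin: under the middle of its length, on its flat underside; x towards the bristles
- brush_grip (a point): where to take the brush's handle: on its centre line, half-way up (5.5 mm), 15 mm behind the middle of its length; the handle is 12 mm wide from 65 mm behind this point to 19 mm ahead of it
- brush_tip (a point): the end of the bristles, 95 mm ahead of the grip point, 5.5 mm above the underside
- block: loose brown cork sanding block lying on the board left of the track (another one, far back by the grey cabinet, is not meant), 41x69x26 mm, 60 g; origin: centre of its underside
- block_centre (a point): centre of the sanding block, 13.5 mm above its underside; x across its 41 mm width (grip so), y along its 69 mm length
- specs: bystander, to be left alone: a pair of wire-rim glasses, 136x130x42 mm, between the robot and the tray
- tape: bystander, to be left alone: a roll of masking tape, 104 mm across, 25 mm high, behind the bottle
- green_pencil: bystander, to be left alone: a green pencil, 117 mm long, at the left front
- small_driver: bystander, to be left alone: a small screwdriver, 112 mm long, behind the loose tools
- brown_van: bystander, to be left alone: a brown model box van, 116 mm long, at the far left
- rubber: bystander, to be left alone: a worn eraser, 20x40x13 mm, already in the third (small) recess of the tray
- cap: the cap; origin on its axis at the lower edge of its skirt, 17 mm below its centre. Turned anticlockwise seen from above while pressed, its lugs are clear of the neck's from 50 degrees on (65 is good, it stops at about 82), and it lifts straight off. Unpressed it turns only a few degrees, clockwise never; pulling up the closed cap lifts the bottle
Mind the look-alikes: they are no part of the job. Of the things that look like the cap, the smaller one is meant.

How it is judged:
On the way, in this order (a step that is already met when the one before it is completed fails the run):
1. brush and sanding block lie flat in their recesses, let go (x of brush_grip in the frame of brush_slot between -0.027 and -0.003 m and y of brush_grip in the frame of brush_slot between -0.01 and 0.01 m and z of brush_grip in the frame of brush_slot below 0.01 m and x of brush_tip in the frame of brush_slot above 0.065 m and y of brush_tip in the frame of brush_slot between -0.01 and 0.01 m and z of brush_tip in the frame of brush_slot below 0.011 m and x of block_centre in the frame of block_slot between -0.01 and 0.01 m and y of block_centre in the frame of block_slot between -0.01 and 0.01 m and z of block_centre in the frame of block_slot below 0.018 m and angle between block_centre's own z axis and vertical below 0.12 rad and angle between the y axis of block_centre and the x axis of block_slot, either way round below 0.2 rad and contact force between the fingers and brush below 0.05 N and contact force between the fingers and block below 0.05 N and linear speed of each of brush, block below 0.02 m/s), for 0.2 s.
2. the cap is pressed down against its spring, not yet turned (value of joint liner above 0.004 m and angle between the x axis of cap_centre and the x axis of bottle_mouth, either way round below 0.3 rad and z of cap_centre in the frame of bottle_mouth below 0.002 m), for 0.05 s.
3. still on the bottle, the cap is turned past its lugs (angle between the x axis of cap_centre and the x axis of bottle_mouth, either way round above 0.75 rad and z of cap_centre in the frame of bottle_mouth below 0.007 m), for 0.05 s.
At the end, for the whole second after the job is handed in: Cap gripped, still, upright (17 deg), its centre 40-130 mm above the mouth and within 35 mm of its axis, touching neither bottle nor stand; bottle upright and fully down in its stand; brush and block flat on their recess floors, within 10 mm (12 along the brush), bristles in the wide end, let go (all of step 1 and z of cap_centre in the frame of bottle_mouth between 0.04 and 0.13 m and horizontal distance between cap_centre and bottle_mouth below 0.035 m and angle between cap_centre's own z axis and vertical below 0.3 rad and contact force between the fingers and cap above 1 N and contact force between cap and bottle below 0.05 N and contact force between cap and stand below 0.05 N and linear speed of cap below 0.03 m/s and z of bottle in the frame of stand below 0.013 m and horizontal distance between bottle and stand below 0.006 m and angle between bottle's own z axis and vertical below 0.08 rad); the arm keeps its last pose, push and grip.
It fails at once if the bottle is pulled up out of its stand or tipped (z of bottle in the frame of stand above 0.025 m or angle between bottle's own z axis and vertical above 0.2 rad).
It fails at once if a bystander is pushed away (more than 25 mm) (distance of any of specs, tape, green_pencil, small_driver, brown_van, rubber from where it was at the start of the episode above 0.025 m).
It also fails if it takes over 66 s, if anything falls off the work surface, if the arm or the gripper's body presses on something with over 40 N, if the wrist force passes 120 N, or if a joint passes its speed limit or range.

## Working session

There is one attempt and no reset: what is moved stays moved. The work goes in short steps, Python scripts to look and compute and a tool call to move; the robot and the scene stay as the last step left them, time stands still between calls to the robot, and variables do not carry over. Pictures are saved under pics/ and viewed, at most 10 in all, crops included, and the job is handed in when it is done.

Besides the shell and the picture viewer there is one more tool, called by a JSON object that holds its "method" and its "body". drive_tool: Moves the arm, as the interface text tells. Its arguments: {"type":"object","properties":{"targets":{"type":"array","items":{"type":"array","items":{"type":"array","items":{"type":"number"}}}}},"required":["targets"]}

```bash
mkdir -p pics; cat > h.py <<'E'
import numpy as np, cv2
from scipy.spatial.transform import Rotation as R
from station import sensors, capture, arm
def save(c,n): cv2.imwrite('pics/'+n,cv2.cvtColor(c,cv2.COLOR_RGB2BGR))
def cloud(d):
    "world xyz for each pixel of a pinhole view"
    K=d['camera_matrix'];z=d['depth'];v,u=np.mgrid[:400,:640]
    p=np.stack([(u-K[0,2])/K[0,0]*z,(v-K[1,2])/K[1,1]*z,z],-1)
    Rm=cv2.Rodrigues(np.array(d['rvec'],float))[0]
    return (p-np.array(d['tvec']).ravel())@Rm
E
python3 - <<'E'
from h import *
import pickle
for n in('scene','top'):
    d=capture(n); save(d['color'],n+'0.png'); pickle.dump(d,open(n+'0.pkl','wb')); print(n,d['camera_matrix'].tolist(),np.ravel(d['rvec']),np.ravel(d['tvec']),(d['depth']>0).mean())
print(sensors.sense())
E
```

```text
scene [[442.44067323139, 0.0, 314.7906899238737], [0.0, 442.44067323139, 197.5228879654843], [0.0, 0.0, 1.0]] [ 1.93739785 -1.11903487  0.5634768 ] [-0.18805805  0.37515737  1.11457188] 0.9959296875
top [[411.0282235394077, 0.0, 321.01354972973206], [0.0, 411.0282235394077, 197.50437316656237], [0.0, 0.0, 1.0]] [ 1.99358096 -1.85998     0.50145812] [0.03020688 0.52651371 1.06230232] 0.99631640625
{'time_s': 0.1, 'joints': array([-1.43268125e+00,  1.04607272e-01,  9.65246825e-02,  1.56395231e+00,
        1.35448158e-05,  1.35314911e+00]), 'joint_velocities': array([-0.00011387, -0.00141627,  0.00081712, -0.0004018 , -0.00051241,
        0.00024126]), 'joint_torque': array([ 6.64896172e-03, -5.58201528e+01,  5.04725289e+01,  1.28394447e-02,
       -2.58907658e-04, -1.46311669e-05]), 'eef_pos': array([ 0.20897951, -0.56208148,  0.23060673]), 'eef_rot': array([ 9.84220634e-01,  1.76944514e-01,  3.13870556e-05, -6.18525208e-04]), 'contact_force': array([-0.21292363, -0.40694474, -0.67354463]), 'torque': array([ 0.01273639, -0.00909465,  0.00089452]), 'grip_force': 0.0, 'width': 1.0028468461431683}
```

View pics/scene0.png

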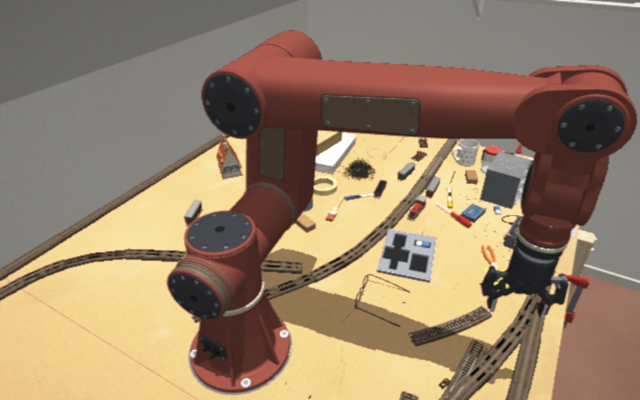

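View pics/top0.png

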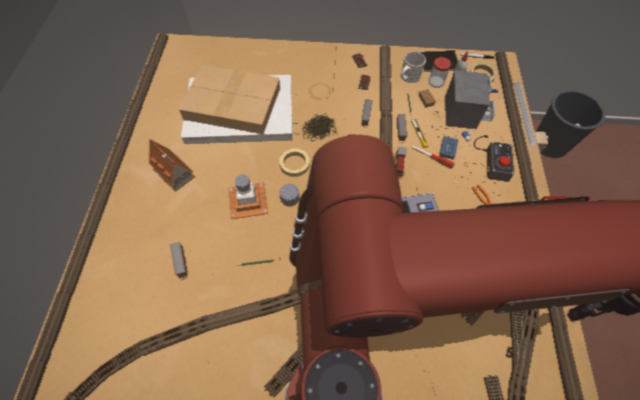

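The scene view shows the tray at (407,255), the cork block at (305,222), a brush at (335,208), the driver or pen at (360,195), and the glasses at (380,298). The top view shows the stand and bottle with its cap at (247,193), and a loose cap-like cylinder at (289,194). The arm hides the rest.

```bash
python3 - <<'E'
from h import *
import pickle
for n,pts in(('scene',[(305,222),(335,208),(380,188),(407,255),(380,240),(433,243),(382,272),(431,278),(380,298)]),('top',[(242,182),(247,193),(289,194),(232,186),(268,212),(294,162),(257,262)])):
    d=pickle.load(open(n+'0.pkl','rb'));P=cloud(d)
    for u,v in pts: print(n,u,v,P[v,u].round(3))
d=pickle.load(open('scene0.pkl','rb'))
c=cv2.resize(d['color'][160:300,270:450],None,fx=4.2,fy=4.2,interpolation=cv2.INTER_CUBIC); save(c,'crop1.png')
E
```

```text
scene 305 222 [0.488 0.107 0.024]
scene 335 208 [0.62  0.063 0.013]
scene 380 188 [ 0.796 -0.032  0.026]
scene 407 255 [ 0.523 -0.243  0.003]
scene 380 240 [ 0.549 -0.141  0.003]
scene 433 243 [ 0.607 -0.298  0.012]
scene 382 272 [ 0.416 -0.206  0.004]
scene 431 278 [ 0.468 -0.339 -0.001]
scene 380 298 [-0.5   -0.53   0.942]
top 242 182 [0.566 0.308 0.128]
top 247 193 [0.556 0.298 0.08 ]
top 289 194 [0.58  0.172 0.048]
top 232 186 [0.623 0.371 0.003]
top 268 212 [0.535 0.238 0.001]
top 294 162 [0.735 0.174 0.003]
top 257 262 [0.361 0.248 0.006]
```

View pics/crop1.png

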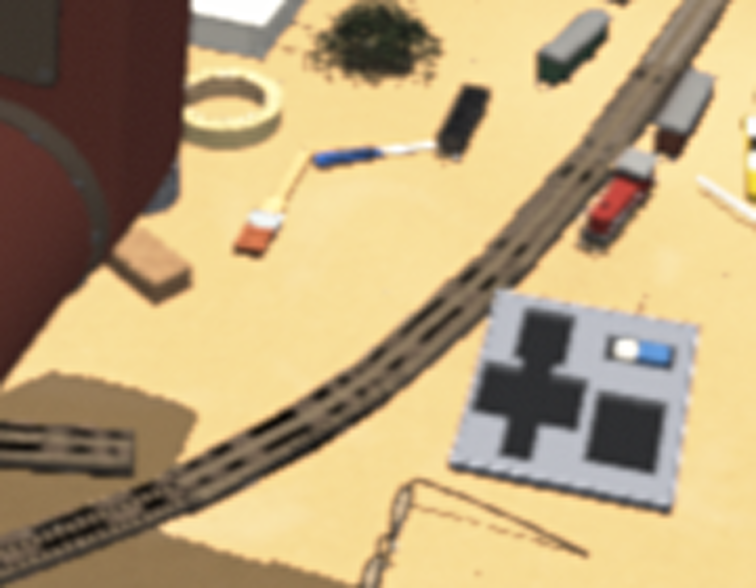

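The candidates for the block are the cork block at scene (305,222), left of the track, and the one far back by the cabinet at top (427,98); the first is meant. The brush is at scene (335,210) with its bristles towards the robot at crop (255,235). The tray's wide end is at the back, crop (545,340), and the eraser is at crop (640,350).

For the cap there is the one on the bottle at top (242,182) and the loose cylinder at (289,194), which I'll compare later in a close look. Next I move the arm over the block and brush and measure from the wrist camera.

```bash
cat >> h.py <<'E'
def yaw(s): x=R.from_quat(s['eef_rot']).as_matrix()[:,0]; return np.arctan2(x[1],x[0])
def plan(xyz,psi):
    "shift along tool axes and turn to bring the TCP to xyz with tool x at world angle psi (deg)"
    s=sensors.sense(); M=R.from_quat(s['eef_rot']).as_matrix()
    d=M.T@(np.array(xyz)-s['eef_pos']); t=-(np.radians(psi)-yaw(s)); t=(t+np.pi)%(2*np.pi)-np.pi
    print('shift',d.round(4),'turn',t.round(3),'q6->',(s['joints'][5]+t).round(2),'(+change of q1)','yaw',np.degrees(yaw(s)).round(1),'t',s['time_s'])
def rect(pts):
    (c,wh,a)=cv2.minAreaRect((pts[:,:2]*1000).astype(np.float32)); return np.round(c,1),np.round(wh,1),round(a,1)
E
python3 - <<'E'
from h import *
plan([.53,.09,.30],0)
E
```

```text
shift [ 0.5281 -0.4995 -0.0686] turn 0.356 q6-> 1.71 (+change of q1) yaw 20.4 t 0.1
```

{"method": "drive_tool", "body": {"targets": [[[0.035,-0.033,-0.03,-0.08,0.0854],[0.07,-0.066,-0.07,-0.16,0.0854],[0.105,-0.1,-0.07,-0.24,0.0854],[0.14,-0.133,-0.07,-0.32,0.0854],[0.175,-0.166,-0.07,-0.4,0.0854],[0.21,-0.2,-0.07,-0.48,0.0854],[0.245,-0.233,-0.07,-0.56,0.0854],[0.28,-0.266,-0.07,-0.64,0.0854]]]}}

```text
time_s: 0.9
eef_pos: [0.3766, -0.2189, 0.3011]
eef_rot: [0.878, 0.479, 0.0, 0.0]
contact_force: [0.7, -0.6, 0.2]
width: 1.0
grip_force: 0.0
```

```bash
python3 - <<'E'
from h import *
plan([.53,.09,.30],90)
E
```

```text
shift [ 0.3428 -0.0383  0.0011] turn -0.572 q6-> 0.74 (+change of q1) yaw 57.2 t 0.9
```

{"method": "drive_tool", "body": {"targets": [[[0.043,-0.005,0.0,-0.075,0.0854],[0.086,-0.01,0.0,-0.15,0.0854],[0.129,-0.015,0.0,-0.22,0.0854],[0.172,-0.019,0.0,-0.29,0.0854],[0.215,-0.024,0.0,-0.36,0.0854],[0.258,-0.029,0.0,-0.43,0.0854],[0.3,-0.034,0.0,-0.5,0.0854],[0.343,-0.038,0.0,-0.57,0.0854]]]}}

```text
time_s: 1.7
eef_pos: [0.5312, 0.0896, 0.301]
eef_rot: [0.708, 0.706, -0.0, -0.0]
contact_force: [0.9, -1.3, 0.6]
width: 1.0
grip_force: 0.0
```

```bash
python3 - <<'E'
from h import *
import pickle
s=sensors.sense();print(s['eef_pos'],s['joints'])
for n in('wrist','top','scene'):
    d=capture(n); d['s']=s; pickle.dump(d,open(n+'1.pkl','wb')); save(d['color'],n+'1.png')
    print(n,d['camera_matrix'].tolist(),np.ravel(d['rvec']),np.ravel(d['tvec']))
w=pickle.load(open('wrist1.pkl','rb'))['color'];t=pickle.load(open('top1.pkl','rb'))['color']
save(np.hstack([cv2.resize(w,(480,300)),cv2.resize(t,(320,200))]) if 0 else np.vstack([w,cv2.copyMakeBorder(t[140:300,150:560],0,0,0,230,0)]),'both1.png')
E
```

```text
[0.53122286 0.08961042 0.30101871] [-7.57278432e-02 -5.43217556e-02  6.39060063e-02  1.68920132e+00
 -1.86209128e-04  1.49685893e+00]
wrist [[309.70691628693146, 0.0, 316.6521272212332], [0.0, 309.70691628693146, 199.95075644272896], [0.0, 0.0, 1.0]] [-2.84955518e+00  2.36569193e-03  2.40292154e-03] [-0.5311553   0.02962446  0.47270051]
top [[411.0282235394077, 0.0, 321.01354972973206], [0.0, 411.0282235394077, 197.50437316656237], [0.0, 0.0, 1.0]] [ 1.99358096 -1.85998     0.50145812] [0.03020688 0.52651371 1.06230232]
scene [[442.44067323139, 0.0, 314.7906899238737], [0.0, 442.44067323139, 197.5228879654843], [0.0, 0.0, 1.0]] [ 1.93739785 -1.11903487  0.5634768 ] [-0.18805805  0.37515737  1.11457188]
```

View pics/both1.png

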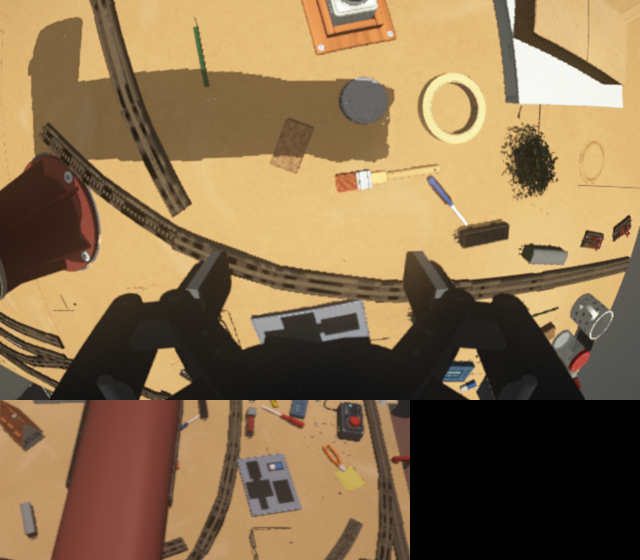

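The wrist view shows the block at (292,145), the brush from bristles (337,182) to handle end (438,168), the loose cylinder at (363,100), and the bottle stand at (350,10). The tray is clear in the top view at about (418,224).

```bash
cat >> h.py <<'E'
def fcloud(d):
    K=d['camera_matrix'];z=d['depth'];v,u=np.mgrid[:400,:640]
    a=(u-K[0,2])/K[0,0];b=(v-K[1,2])/K[1,1];th=np.hypot(a,b)+1e-9;k=np.tan(np.minimum(th,1.5))/th
    p=np.stack([a*k*z,b*k*z,z],-1); Rm=cv2.Rodrigues(np.array(d['rvec'],float))[0]
    return (p-np.array(d['tvec']).ravel())@Rm
def box(P,lo,hi): return ((P>lo)&(P<hi)).all(-1)
E
python3 - <<'E'
from h import *
import pickle
L=lambda n:pickle.load(open(n,'rb'))
for n,f in(('top1.pkl',cloud),('scene1.pkl',cloud),('scene0.pkl',cloud),('wrist1.pkl',fcloud)):
    d=L(n);P=f(d);c=d['color'].astype(int)
    fl=box(P,[.35,-.05,-.02],[.75,.2,.006]); print(n,'floor z',np.median(P[fl][:,2]).round(4))
    if 'wrist' not in n:
        m=box(P,[.38,-.38,.004],[.67,-.09,.03]).astype(np.uint8)
        k,l,st,ce=cv2.connectedComponentsWithStats(m); i=1+st[1:,4].argmax(); q=P[l==i]
        print(' tray',rect(q),'z',np.median(q[:,2]).round(4),len(q))
        rc=cv2.minAreaRect((q[:,:2]*1000).astype(np.float32)); hull=cv2.boxPoints(rc); ins=np.array([cv2.pointPolygonTest(hull,(float(x*1000),float(y*1000)),True)>6 for x,y in P[...,:2].reshape(-1,2)]).reshape(400,640)
        dk=(ins&(c.sum(-1)<150)).astype(np.uint8)
        k,l,st,ce=cv2.connectedComponentsWithStats(dk)
        for i in range(1,k):
            if st[i,4]>60: q=P[l==i]; print('  dark',rect(q),len(q),np.median(q[:,2]).round(4))
    if n!='top1.pkl':
        for nm,lo,hi in(('block',[.43,.06,.012],[.55,.18,.045]),('brush',[.5,-.0,.005],[.75,.1,.03])):
            m=box(P,lo,hi).astype(np.uint8); k,l,st,ce=cv2.connectedComponentsWithStats(m)
            for i in range(1,k):
                if st[i,4]>80: q=P[l==i]; print(' ',nm,rect(q),len(q),'ztop',np.percentile(q[:,2],[50,90]).round(4))
E
```

```text
top1.pkl floor z -0.0011
 tray (array([ 543. , -192.5]), array([278.5, 259.8]), 11.3) z 0.0102 2764
scene1.pkl floor z -0.0008
 tray (array([ 545.5, -188. ]), array([271.5, 260.7]), 12.8) z 0.0106 2296
  dark (array([ 526.8, -208.6]), array([159.2,  68.6]), 11.3) 372 0.0027
  dark (array([ 506.1, -287. ]), array([68.6, 42. ]), 12.6) 198 0.0027
  block (array([494.1, 111.8]), array([71.2, 41.5]), 71.1) 196 ztop [0.023  0.0263]
  brush (array([654.1,  61.2]), array([ 58.5, 195.4]), 82.4) 194 ztop [0.01   0.0135]
scene0.pkl floor z -0.0009
 tray (array([ 540.3, -190.4]), array([275.3, 258.9]), 11.2) z 0.0105 2267
  dark (array([ 525.8, -208.6]), array([154.4,  67.5]), 11.9) 341 0.0026
  dark (array([ 504.4, -287.4]), array([67.5, 40.9]), 12.7) 186 0.0025
  block (array([494.7, 113. ]), array([75.8, 44.1]), 65.9) 185 ztop [0.0231 0.0261]
  brush (array([654.2,  61.7]), array([ 66.2, 197.5]), 81.0) 194 ztop [0.0099 0.0129]
wrist1.pkl floor z -0.0002
  block (array([496.7, 114.2]), array([69.6, 41.2]), 68.9) 1445 ztop [0.0247 0.0259]
  brush (array([506.3,  88.2]), array([23.7, 12.2]), 88.7) 105 ztop [0.0245 0.0256]
  brush (array([636.5,  68.6]), array([159.2,  28.2]), 7.5) 1305 ztop [0.0107 0.0121]
  brush (array([723.9,  42.9]), array([13.7, 71.9]), 43.6) 289 ztop [0.0115 0.0131]
```

{"method": "drive_tool", "body": {"targets": [[[0.012,-0.018,0.045,0.14,0.0854],[0.024,-0.035,0.09,0.28,0.0854],[0.024,-0.035,0.135,0.368,0.0854],[0.024,-0.035,0.18,0.368,0.0854],[0.024,-0.035,0.225,0.368,0.0854],[0.024,-0.035,0.26,0.368,0.0854],[0.024,-0.035,0.28,0.368,0.0854],[0.024,-0.035,0.294,0.368,0.0854]]]}}

```text
time_s: 2.65
eef_pos: [0.4946, 0.1109, 0.0054]
eef_rot: [0.826, 0.563, -0.001, -0.001]
contact_force: [-0.6, -0.1, 0.3]
width: 1.001
grip_force: 0.0
```

{"method": "drive_tool", "body": {"targets": [[[0,0,0,0,0.03],[0,0,0,0,0.03],[0,0,0,0,0.03],[0,0,0,0,0.03],[0,0,0,0,0.03],[0,0,0,0,0.03]]]}}

```text
time_s: 3.25
eef_pos: [0.4976, 0.1117, 0.0092]
eef_rot: [0.826, 0.564, 0.001, 0.001]
contact_force: [-0.7, -1.2, 5.9]
width: 0.449
grip_force: 61.9
```

{"method": "drive_tool", "body": {"targets": [[[0,0,-0.03,0,0.03],[0,0,-0.06,0,0.03],[0,0,-0.1,0,0.03],[0,0,-0.1,0,0.03],[0,0,-0.1,0,0.03]]]}}

```text
time_s: 3.75
eef_pos: [0.4971, 0.1119, 0.1088]
eef_rot: [0.826, 0.564, 0.001, 0.001]
contact_force: [0.4, 0.3, -1.3]
width: 0.451
grip_force: 61.0
```

```bash
python3 - <<'E'
from h import *
import pickle
s=sensors.sense();print(s['eef_pos'],s['width'],s['contact_force'],s['grip_force'])
d=capture('wrist');P=fcloud(d);save(d['color'],'w2.png');pickle.dump(d,open('w2.pkl','wb'))
d=capture('scene');P=cloud(d);x,y,z=s['eef_pos']
m=box(P,[x-.06,y-.06,z-.05],[x+.06,y+.06,z+.05]);c=d['color'].astype(int)
br=m&(c[...,0]>c[...,2]+40); q=P[br]; print('cork',rect(q) if len(q) else 0,len(q),np.percentile(q[:,2],[1,50,99]))
dk=m&(c.sum(-1)<150); print('dark z',np.percentile(P[dk][:,2],[0,2,10]))
save(cv2.resize(d['color'][100:240,220:400],None,fx=4,fy=4),'s2.png')
E
```

```text
[0.49708386 0.11186167 0.10875948] 0.4509525709383952 [ 0.40085122  0.29192559 -1.31861085] 61.03062629699707
cork (array([491.1, 111.8]), array([82.8, 76.3]), 13.9) 150 [0.09508609 0.12149    0.15708003]
dark z [0.11804094 0.12020768 0.12613838]
```

View pics/s2.png

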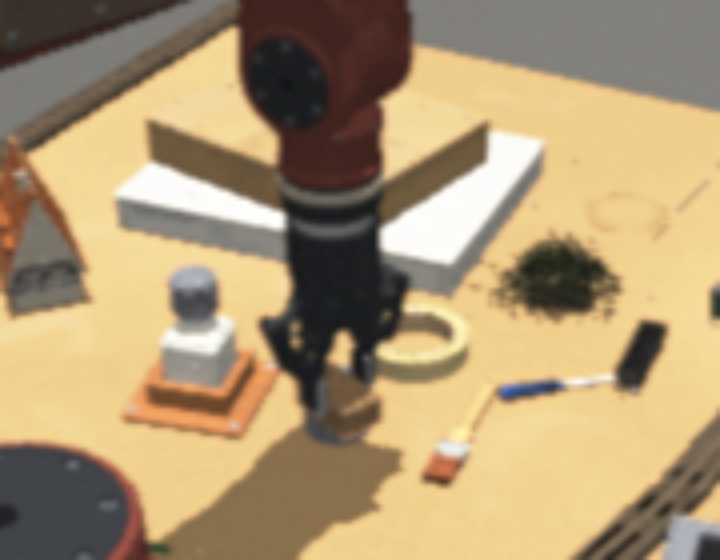

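The scene crop shows the block held crosswise between the pads, its lower edge about 10 mm below the tips. The bottle stands at (195,350). The grip is fine, so I carry the block towards the tray and look from there.

{"method": "drive_tool", "body": {"targets": [[[-0.042,0.006,-0.03,0.124,0.03],[-0.084,0.012,-0.06,0.248,0.03],[-0.126,0.018,-0.09,0.372,0.03],[-0.168,0.024,-0.09,0.496,0.03],[-0.21,0.03,-0.09,0.62,0.03],[-0.252,0.036,-0.09,0.744,0.03],[-0.294,0.042,-0.09,0.868,0.03],[-0.337,0.049,-0.09,0.99,0.03]]]}}

```text
time_s: 4.65
eef_pos: [0.4177, -0.221, 0.196]
eef_rot: [0.995, 0.101, -0.001, -0.001]
contact_force: [1.4, 0.2, -1.1]
width: 0.451
grip_force: 60.9
```

{"method": "drive_tool", "body": {"targets": [[[0,0,0,0,0.03],[0,0,0,0,0.03]]]}}

```text
time_s: 4.85
eef_pos: [0.418, -0.2201, 0.196]
eef_rot: [0.995, 0.103, -0.001, -0.001]
contact_force: [-0.7, 1.2, -1.6]
width: 0.452
grip_force: 61.0
```

```bash
python3 - <<'E'
from h import *
import pickle
s=sensors.sense();print(s['eef_pos'],np.degrees(yaw(s)))
d=capture('wrist');P=fcloud(d);save(d['color'],'w3.png');pickle.dump(d,open('w3.pkl','wb'))
c=d['color'].astype(int)
fl=box(P,[.4,-.4,-.02],[.75,-.1,.006]);print('z',np.median(P[fl][:,2]))
m=box(P,[.42,-.36,-.004],[.64,-.13,.007])&(c.sum(-1)<170)
k,l,st,ce=cv2.connectedComponentsWithStats(m.astype(np.uint8))
for i in range(1,k):
    if st[i,4]>100: q=P[l==i]; print('dark',rect(q),len(q),st[i],np.median(q[:,2]).round(4))
E
```

```text
[ 0.41801139 -0.22005784  0.19596777] 11.82147994046376
z 0.00039434424854281413
dark (array([ 479.1, -200.6]), array([108.4,  43.5]), 46.4) 2326 [ 290   72   50   91 2326] 0.0028
```

View pics/w3.png

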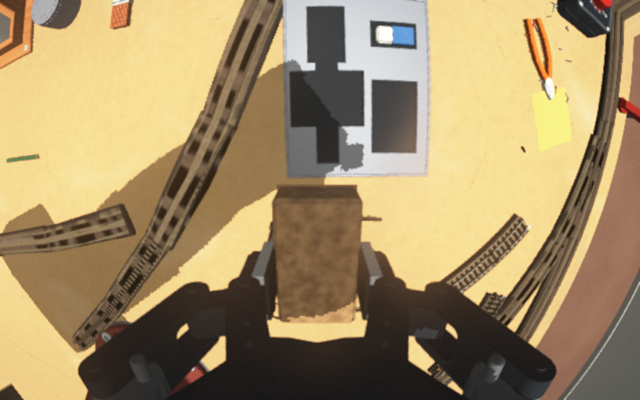

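The wrist view shows the tray: block recess corners at about (372,80)-(416,152), wide end of the brush recess at (325,7), its handle end at (327,163), and the eraser at (393,35). The held block at (318,250) is square to the fingers.

```bash
python3 - <<'E'
from h import *
import pickle
d=pickle.load(open('w3.pkl','rb'));c=d['color'].astype(int);P=fcloud(d);K=d['camera_matrix']
Rm=cv2.Rodrigues(np.array(d['rvec'],float))[0];C=-Rm.T@np.ravel(d['tvec']);print('cam',C)
def px(u,v,z):
    a=np.array([(u-K[0,2])/K[0,0],(v-K[1,2])/K[1,1]]);th=np.hypot(*a);r=Rm.T@np.r_[a/th*np.sin(th),np.cos(th)]
    return C+r*(z-C[2])/r[2]
sub=np.zeros((400,640),bool);sub[2:172,292:424]=1
m=(sub&(c.max(-1)<85)).astype(np.uint8);m=cv2.morphologyEx(m,cv2.MORPH_OPEN,np.ones((3,3)))
k,l,st,ce=cv2.connectedComponentsWithStats(m)
for i in range(1,k):
    if st[i,4]>300:
        v,u=np.where(l==i); q=np.array([px(a,b,.007) for a,b in zip(u,v)]); print(st[i],rect(q),'depth',rect(P[l==i]))
for p in [(288,175),(426,177)]: print(p,px(*p,.011).round(4))
# right edge direction
print(px(427,60,.011).round(4))
# block in hand: bottom plane
for z in(.186,.188): print([px(u,v,z).round(4)[:2] for u,v in((274,186),(358,187),(360,320),(278,320))])
E
```

```text
cam [ 0.49067055 -0.20471027  0.33827307]
[ 292    7   71  157 6923] (array([ 519.5, -208.7]), array([171.9,  74.6]), 12.4) depth (array([ 520. , -208.9]), array([173.6,  75.8]), 12.4)
[ 373   81   39   70 1749] (array([ 501.8, -284.6]), array([75.9, 42.3]), 12.6) depth (array([ 513.3, -259.3]), array([81.3, 85.9]), 66.0)
(288, 175) [ 0.4147 -0.1881  0.011 ]
(426, 177) [ 0.4452 -0.3394  0.011 ]
[ 0.5721 -0.3084  0.011 ]
[array([ 0.4482, -0.191 ]), array([ 0.4565, -0.2331]), array([ 0.3746, -0.2562]), array([ 0.3642, -0.2063])]
[array([ 0.4488, -0.1912]), array([ 0.457 , -0.2327]), array([ 0.3761, -0.2555]), array([ 0.3658, -0.2063])]
```

{"method": "drive_tool", "body": {"targets": [[[0.025,0.03,0.0,-0.01,0.03],[0.05,0.06,0.03,-0.01,0.03],[0.0685,0.0828,0.07,-0.01,0.03],[0.0685,0.0828,0.11,-0.01,0.03],[0.0685,0.0828,0.15,-0.01,0.03],[0.0685,0.0828,0.16,-0.01,0.03],[0.0685,0.0828,0.16,-0.01,0.03]]]}}

```text
time_s: 5.6
eef_pos: [0.5023, -0.2846, 0.0359]
eef_rot: [0.994, 0.11, -0.001, -0.001]
contact_force: [0.4, 0.5, 0.2]
width: 0.451
grip_force: 61.0
```

```bash
python3 - <<'E'
from h import *
plan([.502,-.287,.012],12.4)
E
```

```text
shift [-0.0007  0.0024  0.0239] turn 0.003 q6-> 2.18 (+change of q1) yaw 12.6 t 5.6
```

{"method": "drive_tool", "body": {"targets": [[[-0.0005,0.0022,0.008,0,0.03],[-0.0005,0.0022,0.015,0,0.03],[-0.0005,0.0022,0.02,0,0.03],[-0.0005,0.0022,0.023,0,0.03],[-0.0005,0.0022,0.024,0,0.03]]]}}

```text
time_s: 6.1
eef_pos: [0.5029, -0.289, 0.0133]
eef_rot: [0.994, 0.109, -0.0, 0.0]
contact_force: [-0.5, 0.3, -0.6]
width: 0.456
grip_force: 61.0
```

{"method": "drive_tool", "body": {"targets": [[[0,-0.001,0.0015,0,0.03],[0,-0.001,0.003,0,0.03],[0,-0.001,0.003,0,0.03]]]}}

```text
time_s: 6.4
eef_pos: [0.5029, -0.2884, 0.0122]
eef_rot: [0.994, 0.109, 0.0, 0.001]
contact_force: [-5.3, 3.1, 13.8]
width: 0.452
grip_force: 62.7
```

{"method": "drive_tool", "body": {"targets": [[[0,0,-0.001,0,0.055],[0,0,-0.002,0,0.06],[0,0,-0.002,0,0.065],[0,0,-0.01,0,0.07],[0,0,-0.04,0,0.08],[0,0,-0.08,0,0.0854],[-0.03,0,-0.13,0,0.0854],[-0.06,0,-0.18,0,0.0854]]]}}

```text
time_s: 7.2
eef_pos: [0.4519, -0.2987, 0.178]
eef_rot: [0.994, 0.109, 0.0, 0.0]
contact_force: [0.1, -0.3, 0.1]
width: 0.999
grip_force: 0.0
```

```bash
python3 - <<'E'
from h import *
import pickle
s=sensors.sense();print(s['eef_pos'],np.degrees(yaw(s)))
d=capture('wrist');P=fcloud(d);save(d['color'],'w4.png');pickle.dump(d,open('w4.pkl','wb'))
m=box(P,[.43,-.36,.022],[.58,-.23,.04]);k,l,st,ce=cv2.connectedComponentsWithStats(m.astype(np.uint8))
for i in range(1,k):
    if st[i,4]>300: q=P[l==i]; print(rect(q),np.percentile(q[:,2],[10,50,90]),len(q),st[i])
plan([.651,.070,.12],187.5)
E
```

```text
[ 0.45188754 -0.29870089  0.17796186] 12.547818683227675
(array([ 504.7, -287.7]), array([67.5, 39.8]), 12.0) [0.02661768 0.02776353 0.02872997] 2948 [ 297   95   43   71 2948]
shift [ 0.2753 -0.3201  0.0644] turn -3.055 q6-> -0.96 (+change of q1) yaw 12.5 t 7.25
```

The block sits in its recess, with its top at about 28 mm and level. Now the brush.

{"method": "drive_tool", "body": {"targets": [[[0.013,-0.015,-0.02,-0.145,0.0854],[0.026,-0.03,-0.02,-0.29,0.0854],[0.04,-0.046,-0.02,-0.435,0.0854],[0.065,-0.075,-0.02,-0.58,0.0854],[0.09,-0.105,-0.02,-0.725,0.0854],[0.115,-0.134,-0.02,-0.87,0.0854],[0.14,-0.163,-0.02,-1.015,0.0854],[0.165,-0.192,-0.02,-1.16,0.0854]]]}}

```text
time_s: 8.05
eef_pos: [0.5727, -0.0745, 0.1966]
eef_rot: [0.77, 0.638, 0.0, 0.0]
contact_force: [-0.4, -0.2, -0.5]
width: 0.997
grip_force: 0.0
```

```bash
python3 - <<'E'
from h import *
plan([.651,.070,.18],187.5)
E
```

```text
shift [0.1565 0.0501 0.0166] turn -1.889 q6-> -0.49 (+change of q1) yaw 79.3 t 8.05
```

{"method": "drive_tool", "body": {"targets": [[[0.022,0.007,0,-0.145,0.0854],[0.044,0.014,0,-0.29,0.0854],[0.066,0.021,0,-0.435,0.0854],[0.088,0.028,0,-0.58,0.0854],[0.11,0.035,0.005,-0.725,0.0854],[0.132,0.042,0.01,-0.87,0.0854],[0.15,0.05,0.015,-1.015,0.0854],[0.1565,0.05,0.0166,-1.16,0.0854]]]}}

```text
time_s: 8.85
eef_pos: [0.6516, 0.0696, 0.1788]
eef_rot: [0.294, 0.956, 0.0, -0.0]
contact_force: [0.4, -0.3, 0.3]
width: 1.002
grip_force: 0.0
```

{"method": "drive_tool", "body": {"targets": [[[0,0,0,-0.145,0.05],[0,0,0,-0.29,0.05],[0,0,0,-0.435,0.05],[0,0,0,-0.58,0.05],[0,0,0,-0.73,0.05],[0,0,0,-0.73,0.05]]]}}

```text
time_s: 9.45
eef_pos: [0.6512, 0.068, 0.1798]
eef_rot: [-0.064, 0.998, -0.0, 0.0]
contact_force: [0.4, -0.5, -0.1]
width: 0.589
grip_force: 0.0
```

```bash
python3 - <<'E'
from h import *
import pickle
s=sensors.sense();print(s['eef_pos'],np.degrees(yaw(s)))
d=capture('wrist');P=fcloud(d);save(d['color'],'w5.png');pickle.dump(d,open('w5.pkl','wb'))
m=box(P,[.5,.02,.005],[.75,.12,.03]);k,l,st,ce=cv2.connectedComponentsWithStats(m.astype(np.uint8))
for i in range(1,k):
    if st[i,4]>200: q=P[l==i]; print(rect(q),np.percentile(q[:,2],[10,50,90]),len(q),st[i])
plan([.651,.070,.04],187.5)
E
```

```text
[0.6511853  0.06803162 0.17976112] -172.6385593851936
(array([637.1,  69.4]), array([159.4,  27.3]), 8.6) [0.00963491 0.01088814 0.01214104] 2610 [ 304   89   29  151 2610]
(array([721.1,  45.7]), array([13.5, 62.6]), 43.5) [0.00679497 0.01151908 0.01339842] 573 [268 221  45  35 573]
shift [-1.000e-04  2.000e-03  1.397e-01] turn -0.008 q6-> -0.23 (+change of q1) yaw -173.0 t 9.5
```

{"method": "drive_tool", "body": {"targets": [[[-0.001,0.003,0.045,-0.01,0.04],[-0.001,0.003,0.09,-0.01,0.04],[-0.001,0.003,0.125,-0.01,0.04],[-0.001,0.003,0.15,-0.01,0.04],[-0.001,0.003,0.165,-0.01,0.04],[-0.001,0.003,0.174,-0.01,0.04],[-0.001,0.003,0.174,-0.01,0.04]]]}}

```text
time_s: 10.2
eef_pos: [0.6516, 0.0711, 0.005]
eef_rot: [-0.067, 0.998, 0.0, -0.0]
contact_force: [-0.7, 0.6, 0.5]
width: 0.467
grip_force: 0.0
```

{"method": "drive_tool", "body": {"targets": [[[0,0,0,0,0.0],[0,0,0,0,0.0],[0,0,0,0,0.0],[0,0,0,0,0.0],[0,0,0,0,0.0]]]}}

```text
time_s: 10.7
eef_pos: [0.6531, 0.071, 0.0074]
eef_rot: [-0.068, 0.998, -0.0, 0.001]
contact_force: [-0.2, -1.2, 6.2]
width: 0.111
grip_force: 58.8
```

{"method": "drive_tool", "body": {"targets": [[[0,0,-0.04,0,0.0],[0,0,-0.08,0,0.0],[0,0,-0.13,0,0.0],[0,0,-0.16,0.1,0.0],[0,0,-0.16,0.24,0.0],[0,0,-0.16,0.38,0.0]]]}}

```text
time_s: 11.3
eef_pos: [0.6529, 0.071, 0.1679]
eef_rot: [0.124, 0.992, 0.0, 0.002]
contact_force: [-0.3, 0.4, -0.6]
width: 0.106
grip_force: 58.8
```

```bash
python3 - <<'E'
from h import *
import pickle
s=sensors.sense();print(s['eef_pos'],np.degrees(yaw(s)),s['width'])
d=capture('wrist');P=fcloud(d);save(d['color'],'w6.png');pickle.dump(d,open('w6.pkl','wb'))
M=R.from_quat(s['eef_rot']).as_matrix();Q=(P-s['eef_pos'])@M
m=box(Q,[-.1,-.025,-.03],[.13,.025,.015])&(Q[...,0]>.02);k,l,st,ce=cv2.connectedComponentsWithStats(m.astype(np.uint8))
for i in range(1,k):
    if st[i,4]>100:
        q=Q[l==i]; print('tool frame',rect(q),len(q),st[i],q.max(0),q.min(0))
        for a in range(20,100,15):
            w=q[(q[:,0]*1000>a)&(q[:,0]*1000<a+15)]
            if len(w): print(a,w[:,1].min().round(4),w[:,1].max().round(4),np.median(w[:,2]).round(4))
plan([.50,-.212,.17],12.4)
E
```

```text
[0.65288153 0.07102655 0.16787005] 165.69655443663345 0.10569978888632686
tool frame (array([57.8,  0.7]), array([75.6, 27.3]), 0.2) 8384 [ 286   60   62  163 8384] [0.09562378 0.01434236 0.00152237] [ 0.02000548 -0.01298553 -0.00676848]
20 -0.0083 0.0096 -0.0031
35 -0.013 0.0143 -0.0038
50 -0.0129 0.0141 -0.0043
65 -0.0128 0.0138 -0.0036
80 -0.0127 0.0135 -0.0036
95 -0.0118 0.0132 -0.0035
shift [ 0.0751 -0.3126 -0.0034] turn 2.667 q6-> 2.83 (+change of q1) yaw 165.2 t 11.35
```

{"method": "drive_tool", "body": {"targets": [[[0.008,-0.033,0,0.145,0.0],[0.016,-0.066,0,0.29,0.0],[0.024,-0.099,0,0.435,0.0],[0.032,-0.132,0,0.58,0.0],[0.04,-0.165,0,0.725,0.0],[0.048,-0.198,0,0.87,0.0],[0.056,-0.231,0,1.015,0.0],[0.064,-0.264,0,1.16,0.0]]]}}

```text
time_s: 12.15
eef_pos: [0.5252, -0.1707, 0.1658]
eef_rot: [0.647, 0.763, 0.0, 0.0]
contact_force: [0.6, 0.1, 0.1]
width: 0.105
grip_force: 58.8
```

{"method": "drive_tool", "body": {"targets": [[[0,0,0,0.145,0.0],[0,0,0,0.29,0.0],[0,0,0,0.435,0.0],[0,0,0,0.58,0.0],[0,0,0,0.725,0.0],[0,0,0,0.87,0.0],[0,0,0,1.015,0.0],[0,0,0,1.16,0.0]]]}}

```text
time_s: 12.95
eef_pos: [0.526, -0.1697, 0.1657]
eef_rot: [0.959, 0.283, 0.0, 0.0]
contact_force: [-1.0, 0.4, -0.8]
width: 0.107
grip_force: 58.8
```

```bash
python3 - <<'E'
from h import *
plan([.505,-.2105,.05],12.4)
E
```

```text
shift [-0.0398  0.0228  0.1157] turn 0.358 q6-> 2.38 (+change of q1) yaw 32.9 t 12.95
```

{"method": "drive_tool", "body": {"targets": [[[-0.02,0.011,0.0,0.13,0.0],[-0.04,0.023,0.01,0.26,0.0],[-0.04,0.023,0.05,0.358,0.0],[-0.04,0.023,0.09,0.358,0.0],[-0.04,0.023,0.116,0.358,0.0],[-0.04,0.023,0.116,0.358,0.0],[-0.04,0.023,0.116,0.358,0.0]]]}}

```text
time_s: 13.65
eef_pos: [0.5051, -0.2108, 0.0503]
eef_rot: [0.994, 0.11, 0.0, 0.0]
contact_force: [0.6, 0.0, 0.6]
width: 0.109
grip_force: 58.8
```

```bash
python3 - <<'E'
from h import *
import pickle
d=capture('wrist');save(d['color'],'w7.png');pickle.dump(d,open('w7.pkl','wb'))
plan([.505,-.2105,.0105],12.4)
E
```

```text
shift [-0.0007 -0.0011  0.0408] turn 0.005 q6-> 2.29 (+change of q1) yaw 12.7 t 13.7
```

View pics/w7.png

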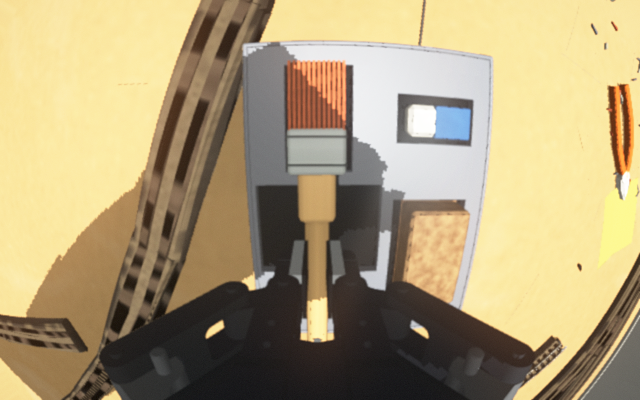

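The wrist view shows the brush squarely over its recess: the handle at column 317 is centred in the bay (257–380) and the bristles are at the wide end (318,62). The block is in its recess at (438,255). Lower the brush.

{"method": "drive_tool", "body": {"targets": [[[0,0,0.012,0,0.0],[0,0,0.024,0,0.0],[0,0,0.032,0,0.0],[0,0,0.037,0,0.0],[0,0,0.039,0,0.0],[0,0,0.04,0,0.0]]]}}

```text
time_s: 14.3
eef_pos: [0.5048, -0.2107, 0.0103]
eef_rot: [0.994, 0.11, -0.0, -0.0]
contact_force: [-7.6, 3.9, 17.1]
width: 0.108
grip_force: 61.1
```

{"method": "drive_tool", "body": {"targets": [[[0,0,-0.001,0,0.03],[0,0,-0.001,0,0.03],[0,0,-0.001,0,0.03],[0,0,-0.03,0,0.03],[0,0,-0.07,0,0.03],[-0.02,0,-0.12,0,0.05],[-0.06,0,-0.15,0,0.0854],[-0.09,0,-0.15,0,0.0854]]]}}

```text
time_s: 15.1
eef_pos: [0.4178, -0.232, 0.1643]
eef_rot: [0.994, 0.11, 0.002, 0.003]
contact_force: [-0.6, -1.1, 0.2]
width: 0.847
grip_force: 0.0
```

```bash
python3 - <<'E'
from h import *
import pickle
s=sensors.sense();print(s['eef_pos'])
d=capture('wrist');P=fcloud(d);save(d['color'],'w8.png');pickle.dump(d,open('w8.pkl','wb'));c=d['color'].astype(int)
# tray frame about brush slot
a=np.radians(12.4);T=np.array([[np.cos(a),-np.sin(a)],[np.sin(a),np.cos(a)]])
q=P.copy();q[...,:2]=(P[...,:2]-[.5199,-.2071])@T
br=box(q,[-.1,-.022,.008],[.1,.022,.03])&(c[...,0]>c[...,2]+40)
w=q[br];print('brush wood/bristle',rect(w),w.min(0),w.max(0))
for x in range(-80,80,20):
    v=w[(w[:,0]*1000>x)&(w[:,0]*1000<x+20)]
    if len(v)>5: print(x,len(v),v[:,1].min().round(4),v[:,1].max().round(4),'z',np.median(v[:,2]).round(4))
for n in('top',):
    t=capture(n);pickle.dump(t,open('top8.pkl','wb'));save(cv2.resize(np.vstack([t['color'][150:280,200:470]]),None,fx=2.9,fy=2.9,interpolation=cv2.INTER_CUBIC),'top8.png')
E
```

```text
[ 0.41777645 -0.23201077  0.16426604]
brush wood/bristle (array([-11.1,  -3.4]), array([179.5,  26.7]), 3.2) [-0.09999753 -0.02170578  0.00986405] [0.07806591 0.01367312 0.01668549]
-80 211 -0.0059 0.0047 z 0.0135
-60 252 -0.0058 0.0047 z 0.0136
-40 256 -0.0057 0.0057 z 0.0135
-20 273 -0.0056 0.0057 z 0.0134
0 367 -0.0083 0.0095 z 0.0134
20 169 -0.0082 0.0087 z 0.0133
40 277 -0.0118 0.0135 z 0.0138
60 474 -0.0118 0.0137 z 0.0139
```

View pics/top8.png

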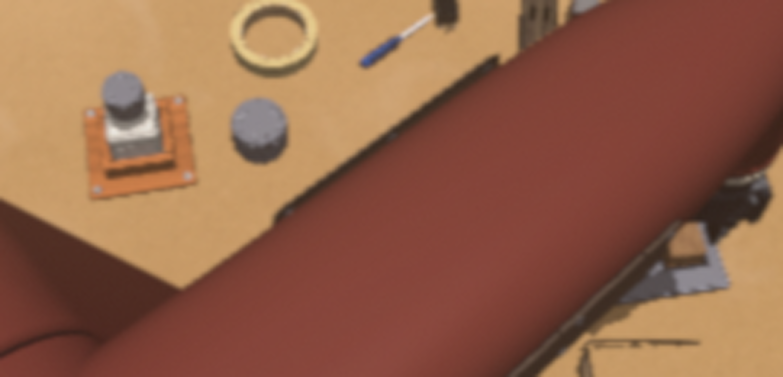

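The top crop shows the cap on the bottle in its stand at (125,95), about 40 px across though nearer the camera, and a loose, wider ribbed cylinder on the board at (260,130), about 57 px. The smaller one, on the bottle's neck, is meant. The brush lies flat: its top is at 13.5 mm and its tip at +78 mm. Next I measure the cap and bottle.

```bash
python3 - <<'E'
from h import *
import pickle
for n in('top8','top0','scene1','w3'):
    d=pickle.load(open(n+('.pkl' ),'rb'));P=(fcloud if n=='w3' else cloud)(d)
    for nm,lo,hi in(('cap top',[.5,.25,.122],[.64,.37,.145]),('cap',[.5,.25,.09],[.64,.37,.145]),('shoulder',[.5,.25,.06],[.64,.37,.08]),('collar',[.48,.22,.028],[.66,.4,.036]),('base',[.45,.2,.005],[.68,.4,.012])):
        m=box(P,lo,hi)
        q=P[m]
        if len(q)>20: print(n,nm,rect(q),len(q),np.percentile(q[:,2],[5,50,95]).round(4))
plan([.56,.20,.30],90)
E
```

```text
top8 cap top (array([573.1, 309.2]), array([40.5, 42.9]), 50.7) 144 [0.1241 0.1272 0.1306]
top8 cap (array([572.8, 307.9]), array([43.5, 44. ]), 79.3) 215 [0.1004 0.1258 0.1302]
top8 shoulder (array([570.4, 308.1]), array([54.8, 56.2]), 15.6) 173 [0.0624 0.0714 0.0784]
top8 collar (array([571.6, 308.6]), array([80. , 78.2]), 14.3) 178 [0.0285 0.0312 0.0351]
top8 base (array([566.2, 289.3]), array([221.3, 177.5]), 0.5) 429 [0.0052 0.0073 0.0103]
top0 cap top (array([571.6, 309.1]), array([41.1, 42.4]), 10.7) 142 [0.1235 0.1275 0.1305]
top0 cap (array([571.3, 308.2]), array([43.9, 43.1]), 50.6) 214 [0.0998 0.1255 0.1304]
top0 shoulder (array([571.3, 308.2]), array([55.8, 55.9]), 14.7) 173 [0.0629 0.0722 0.0786]
top0 collar (array([572.1, 308.7]), array([77.8, 79.2]), 13.3) 175 [0.0284 0.0311 0.0345]
top0 base (array([565. , 301.5]), array([190.8, 209.8]), 89.8) 410 [0.0053 0.0076 0.011 ]
scene1 cap top (array([571.3, 310.9]), array([49.4, 39.5]), 36.4) 75 [0.1231 0.1268 0.1302]
scene1 cap (array([570.1, 311.4]), array([49.3, 42.9]), 50.7) 156 [0.0971 0.1215 0.1293]
scene1 shoulder (array([567.8, 309.7]), array([52.7, 56.3]), 13.7) 132 [0.0618 0.071  0.0791]
scene1 collar (array([572.2, 310.7]), array([84. , 77.1]), 12.5) 101 [0.0286 0.0312 0.0353]
scene1 base (array([573.8, 314.7]), array([134. , 126.9]), 11.3) 205 [0.0053 0.0076 0.0111]
w3 collar (array([569.9, 293.3]), array([64.4, 51.2]), 17.4) 377 [0.0284 0.0311 0.0347]
w3 base (array([564.9, 297.3]), array([94.7, 97. ]), 14.4) 795 [0.0058 0.0077 0.0105]
shift [ 0.2344 -0.3897 -0.1398] turn -1.353 q6-> 0.79 (+change of q1) yaw 12.5 t 15.2
```

{"method": "drive_tool", "body": {"targets": [[[0.02,-0.037,-0.03,-0.1,0.0854],[0.04,-0.074,-0.06,-0.2,0.0854],[0.06,-0.111,-0.09,-0.3,0.0854],[0.08,-0.148,-0.09,-0.4,0.0854],[0.1,-0.185,-0.09,-0.5,0.0854],[0.12,-0.222,-0.09,-0.6,0.0854],[0.14,-0.259,-0.09,-0.7,0.0854],[0.16,-0.296,-0.09,-0.8,0.0854]]]}}

```text
time_s: 16.0
eef_pos: [0.5092, 0.0956, 0.249]
eef_rot: [0.872, 0.49, -0.0, -0.0]
contact_force: [0.8, -0.7, 1.0]
width: 1.001
grip_force: 0.0
```

```bash
python3 - <<'E'
from h import *
plan([.5715,.30,.25],90)
E
```

```text
shift [ 0.207 -0.053 -0.001] turn -0.547 q6-> 1.5 (+change of q1) yaw 58.7 t 16.0
```

```bash
python3 - <<'E'
from h import *
import pickle
d=capture('wrist');P=fcloud(d);save(d['color'],'w9.png');pickle.dump(d,open('w9.pkl','wb'))
for nm,lo,hi in(('cap top',[.5,.25,.124],[.64,.37,.145]),('cap',[.5,.25,.09],[.64,.37,.145]),('collar',[.48,.22,.028],[.66,.4,.036])):
    q=P[box(P,lo,hi)]
    if len(q)>20: print(nm,rect(q),len(q),np.percentile(q[:,2],[5,50,95]).round(4))
q=P[box(P,[.5,.25,.124],[.64,.37,.145])];print(cv2.minEnclosingCircle((q[:,:2]*1000).astype(np.float32)))
E
```

```text
collar (array([552.8, 289.2]), array([47.2, 96.3]), 54.6) 850 [0.0294 0.0316 0.0336]
((0.0, 0.0), 0.0)
```

{"method": "drive_tool", "body": {"targets": [[[0.035,-0.009,0,-0.09,0.0854],[0.07,-0.018,0,-0.18,0.0854],[0.105,-0.027,0,-0.27,0.0854],[0.14,-0.036,0,-0.36,0.0854],[0.175,-0.045,0,-0.45,0.0854],[0.207,-0.053,0,-0.547,0.0854],[0.207,-0.053,0,-0.547,0.0854]]]}}

```text
time_s: 16.75
eef_pos: [0.572, 0.3011, 0.2472]
eef_rot: [0.706, 0.708, -0.001, -0.001]
contact_force: [0.9, 0.2, 0.0]
width: 1.003
grip_force: 0.0
```

```bash
python3 - <<'E'
from h import *
import pickle
d=capture('wrist');P=fcloud(d);save(d['color'],'w10.png');pickle.dump(d,open('w10.pkl','wb'))
q=P[box(P,[.5,.25,.124],[.64,.37,.145])];print(len(q),cv2.minEnclosingCircle((q[:,:2]*1000).astype(np.float32)),np.percentile(q[:,2],[5,50,95]))
plan([.5715,.3085,.099],90)
E
```

```text
1851 ((573.6458129882812, 313.38671875), 21.93564796447754) [0.12722571 0.12853357 0.12965872]
shift [ 9.200e-03 -1.000e-04  1.487e-01] turn -0.002 q6-> 1.85 (+change of q1) yaw 89.9 t 16.8
```

{"method": "drive_tool", "body": {"targets": [[[0.01,0.001,0.03,0,0.0854],[0.01,0.001,0.06,0,0.0854],[0.01,0.001,0.09,0,0.0854],[0.01,0.001,0.115,0,0.0854],[0.01,0.001,0.135,0,0.0854],[0.01,0.001,0.148,0,0.0854],[0.01,0.001,0.148,0,0.0854]]]}}

```text
time_s: 17.5
eef_pos: [0.5719, 0.3066, 0.0993]
eef_rot: [0.709, 0.705, -0.001, -0.001]
contact_force: [-0.3, 0.3, 0.3]
width: 1.001
grip_force: 0.0
```

{"method": "drive_tool", "body": {"targets": [[[0,0,0,0,0.03],[0,0,0,0,0.03],[0,0,0,0,0.03],[0,0,0,0,0.03],[0,0,0,0,0.03],[0,0,0,0,0.03]]]}}

```text
time_s: 18.1
eef_pos: [0.5738, 0.3077, 0.1029]
eef_rot: [0.709, 0.706, 0.001, 0.001]
contact_force: [-0.7, -1.3, 5.6]
width: 0.493
grip_force: 59.9
```

```bash
python3 - <<'E'
from h import *
s=sensors.sense();print(s)
P=cloud(capture('top'))
q=P[box(P,[.5,.25,.06],[.64,.37,.08])];print('shoulder',rect(q),len(q))
E
```

```text
{'time_s': 18.1, 'joints': array([ 2.91925075e-01,  2.70507434e-01,  4.96554595e-02,  1.34782658e+00,
       -2.43321454e-04,  1.86675332e+00]), 'joint_velocities': array([ 0.00078949,  0.00315015, -0.00130914, -0.00222835, -0.00089388,
        0.00042844]), 'joint_torque': array([ 1.73703753e-01, -6.02479935e+01,  4.74444866e+01, -4.43925122e-01,
        9.48284380e-02, -4.07720523e-03]), 'eef_pos': array([0.57381649, 0.30768622, 0.10294672]), 'eef_rot': array([7.08530531e-01, 7.05679354e-01, 8.76148536e-04, 6.06961009e-04]), 'contact_force': array([-0.72558255, -1.32962009,  5.63432341]), 'torque': array([-0.12638689,  0.19289526, -0.00614115]), 'grip_force': 59.85452575609088, 'width': 0.49348332329174993}
shoulder (array([0., 0.]), array([0., 0.]), 0.0) 0
```

Cap gripped at a width of about 42 mm. Now press.

{"method": "drive_tool", "body": {"targets": [[[0,0,0.002,0,0.03],[0,0,0.004,0,0.03],[0,0,0.006,0,0.03],[0,0,0.007,0,0.03],[0,0,0.007,0,0.03]]]}}

```text
time_s: 18.65
eef_pos: [0.5739, 0.3077, 0.0966]
eef_rot: [0.709, 0.706, 0.001, 0.001]
contact_force: [-2.2, -1.7, 10.4]
width: 0.495
grip_force: 60.4
```

{"method": "drive_tool", "body": {"targets": [[[0,0,0.0007,0,0.03],[0,0,0.0007,-0.12,0.03],[0,0,0.0007,-0.24,0.03],[0,0,0.0007,-0.36,0.03],[0,0,0.0007,-0.48,0.03],[0,0,0.0007,-0.6,0.03],[0,0,0.0007,-0.72,0.03],[0,0,0.0007,-0.72,0.03]]]}}

```text
time_s: 19.45
eef_pos: [0.5751, 0.3083, 0.0967]
eef_rot: [0.413, 0.911, 0.002, 0.002]
contact_force: [1.3, 0.3, 11.1]
width: 0.494
grip_force: 60.3
```

{"method": "drive_tool", "body": {"targets": [[[0,0,0,-0.12,0.03],[0,0,0,-0.24,0.03],[0,0,0,-0.36,0.03],[0,0,0,-0.46,0.03],[0,0,0,-0.52,0.03],[0,0,0,-0.52,0.03]]]}}

```text
time_s: 20.05
eef_pos: [0.5756, 0.3089, 0.0971]
eef_rot: [0.165, 0.986, 0.002, 0.003]
contact_force: [2.7, 3.3, 11.1]
width: 0.494
grip_force: 60.4
```

```bash
python3 - <<'E'
from h import *
s=sensors.sense();print(s['eef_pos'],np.degrees(yaw(s)),s['torque'],s['contact_force'],s['width'])
t=capture('top');save(cv2.resize(t['color'][150:240,190:320],None,fx=5,fy=5,interpolation=cv2.INTER_CUBIC),'top11.png')
E
```

```text
[0.57564382 0.30888958 0.0971295 ] 160.95613602099974 [ 0.73247225 -0.58514013  0.0328638 ] [ 2.70910229  3.27180176 11.10185188] 0.49433978162580156
```

Turned 71° with no torque build-up. I lift a little and check whether the bottle follows.

{"method": "drive_tool", "body": {"targets": [[[0,0,-0.003,0,0.03],[0,0,-0.006,0,0.03],[0,0,-0.01,0,0.03],[0,0,-0.013,0,0.03],[0,0,-0.013,0,0.03]]]}}

```text
time_s: 20.6
eef_pos: [0.5729, 0.3074, 0.1067]
eef_rot: [0.167, 0.986, -0.0, -0.0]
contact_force: [1.6, 1.8, -0.2]
width: 0.491
grip_force: 60.8
```

{"method": "drive_tool", "body": {"targets": [[[0,0,-0.008,0,0.03],[0,0,-0.016,0,0.03],[0,0,-0.026,0,0.03],[0,0,-0.036,0,0.03],[0,0,-0.046,0,0.03],[0,0,-0.055,0,0.03],[0,0,-0.06,0,0.03],[0,0,-0.06,0,0.03]]]}}

```text
time_s: 21.4
eef_pos: [0.5735, 0.3076, 0.1677]
eef_rot: [0.167, 0.986, 0.0, 0.001]
contact_force: [0.4, -0.7, 0.1]
width: 0.491
grip_force: 61.1
```

```bash
python3 - <<'E'
from h import *
s=sensors.sense();print(s['eef_pos'],s['contact_force'],s['grip_force'])
t=capture('top');c=capture('scene');P=cloud(t)
for a,b in((.06,.08),(.028,.036)):
    q=P[box(P,[.5,.25,a],[.64,.37,b])]; print(a,rect(q) if len(q)>5 else 0,len(q))
A=cv2.resize(t['color'][150:260,190:430],(760,348));B=cv2.resize(c['color'][90:200,200:440],(760,348))
save(cv2.resize(np.vstack([A,B]),(650,595)),'end.png')
E
```

```text
[0.57348715 0.30762707 0.16774261] [ 0.35444447 -0.65868916  0.12104598] 61.056326664984226
0.06 0 0
0.028 0 0
```

View pics/end.png

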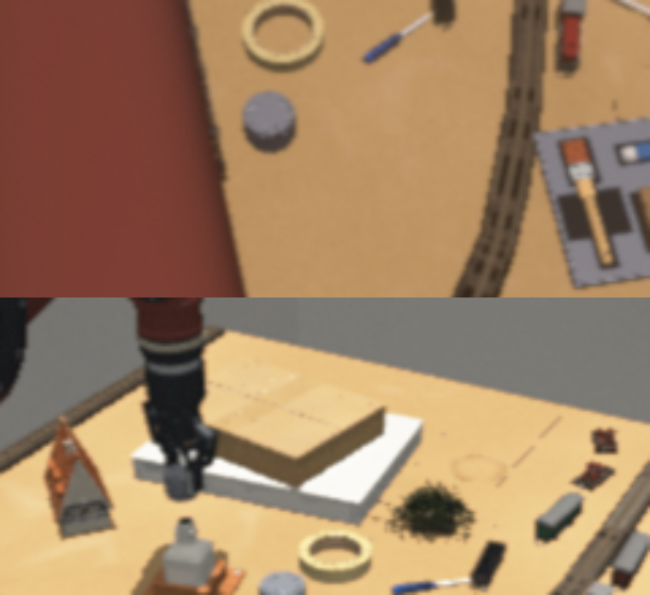

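The end view shows the cap in the gripper at (180,480), above the open neck of the bottle at (185,530), which stands in its stand. The brush is in its recess at (590,200). All is done, so I hand in.

```bash
python3 -c "
from station import arm
print(arm.hand_in())"
```

```text
the job is handed in; nothing more can be done
None
```

The job is handed in: the brush and cork block lie in their tray recesses and the cap is held about 6 cm above the open, standing bottle, at about 21 s of the 66 s allowed; no verdict was returned.

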